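# Backlight a graduated disc and hold the loupe in focus over its zero mark

## Task

Light the inspection stand from below: press the green power key, then the white bottom-light key, then the yellow brightness key, each fully down and let up again before the next, and leave the blue top-light key alone. Then pick up the loupe by its handle and hold it level in the air with its lens centred over the red zero mark on the disc, the lens at the height of the middle of the orange collar on the column. Finish while still holding it steadily there, the loupe touching neither stand nor disc, and leave the disc, the collar, the bowl, the bottle and the tray where they are.

Things in the scene. Friction and masses are not known exactly. Their poses are not given: they have to be found in the camera images.
- stand: Fixed illuminated inspection stand: white base 270 mm deep (its x) by 240 mm wide (its y), 36 mm high, with a round opal light plate 144 mm across, 37 mm above the table, at its centre, and a steel column 20 mm thick, 257 mm high above the table, 112 mm behind the centre on its +x side. Four keys 48 mm apart lie in a row 106 mm in front of the centre (its -x side), from its +y to its -y side: green, blue, white, yellow. Origin at the centre of the underside, z up.
- key_green_top (a point): Centre of the top face of the green round key (22 mm across): the power key. It is 58 mm above the table and 10 mm above its round black housing (38 mm across); the key is pressed straight down.
- key_green (a joint): Travel of the green key in m: 0 is up, 0.006 is fully down (spring, about 4 N at the bottom; it comes up by itself).
- key_blue_top (a point): Centre of the top face of the blue round key (22 mm across): the top-light key. It is 58 mm above the table and 10 mm above its round black housing (38 mm across); the key is pressed straight down.
- key_blue (a joint): Travel of the blue key in m: 0 is up, 0.006 is fully down (spring, about 4 N at the bottom; it comes up by itself).
- key_white_top (a point): Centre of the top face of the white round key (22 mm across): the bottom-light key. It is 58 mm above the table and 10 mm above its round black housing (38 mm across); the key is pressed straight down.
- key_white (a joint): Travel of the white key in m: 0 is up, 0.006 is fully down (spring, about 4 N at the bottom; it comes up by itself).
- key_yellow_top (a point): Centre of the top face of the yellow round key (22 mm across): the brightness key. It is 58 mm above the table and 10 mm above its round black housing (38 mm across); the key is pressed straight down.
- key_yellow (a joint): Travel of the yellow key in m: 0 is up, 0.006 is fully down (spring, about 4 N at the bottom; it comes up by itself).
- collar_mid (a point): Middle of the orange stop collar (34 mm across, 14 mm high, a small black clamp screw on its far side) on the column, on the column's axis at half the collar's height; it has been set to the loupe's focal height. It is 107 to 157 mm above the table, and slides up or down only when pushed hard.
- zero_mark (a point): The red zero mark (18 by 6 mm) on the white graduated band of the disc, on the disc's upper face (42 mm above the table), 44 mm from the disc's centre; the x axis points outward from the disc's centre.
- disc_center (a point): Centre of the graduated disc, half-way up: a loose disc 110 mm across and 5 mm thick, 70 g, with a white band with black ticks, lying flat on the opal plate.
- loupe_grip (a point): The loupe lies flat on the table. This point is in its straight black flat-sided handle, half-way up (9 mm above the table), at the place to grip; grip it with about 35 N across its flat sides; the handle is 16 mm wide and 18 mm high and runs from 63 mm behind this point to 33 mm ahead of it. Its x axis points along the handle towards the lens, y across the handle, z up.
- lens_center (a point): Centre of the loupe's lens, half-way up its steel frame (frame 70 mm across, 16 mm high; 8 mm above the table as it lies), 80 mm ahead of loupe_grip along the handle. The loupe weighs about 130 g.
- loupe: The loupe as a whole; origin on its underside right below loupe_grip, x axis towards the lens, z axis square to the lens (up as it lies, and when the lens is level).
- disc: The graduated disc as a whole (see disc_center); origin at the centre of its underside, x axis towards the red zero mark.
- dish: Bystander: small blue bowl 84 mm across, 26 mm high, with a steel ball in it; origin at the centre of its underside.
- cleaner: Bystander: amber bottle 38 mm across, 100 mm high; origin at the centre of its underside.
- tray: Bystander: grey parts tray 100 by 120 by 30 mm; origin at the centre of its underside.
Things that resemble listed ones, but are neither listed nor needed, are in the scene too. There is more than one size of the loupe; the job needs the larger.

How it is judged (in metres and radians):
On the way, in this order (a step that is already met when the one before it is completed fails the run):
1. the green power key is pressed fully down, alone (value of joint key_green above 0.004 m and value of joint each of key_white, key_yellow below 0.002 m), for 0.05 s.
2. with the green key up again, the white bottom-light key is pressed fully down (value of joint key_white above 0.004 m and value of joint each of key_green, key_yellow below 0.002 m), for 0.05 s.
3. with the white key up again, the yellow brightness key is pressed fully down (value of joint key_yellow above 0.004 m and value of joint each of key_green, key_white below 0.002 m), for 0.05 s.
4. the loupe is lifted off the table in the gripper (height (world z) of each of lens_center, loupe_grip above 0.05 m and contact force between loupe and the fingers above 1 N), for 0.2 s.
At the end, for the whole second after the job is handed in: Loupe held in the air by its handle, still, level within 0.12 rad; lens centre within 10 mm of straight above the red mark and within 6 mm of the height of the collar's middle; loupe clear of stand and disc, all keys up, disc (8 mm) and collar (4 mm) where they were (horizontal distance between lens_center and zero_mark below 0.01 m and z of lens_center in the frame of collar_mid between -0.006 and 0.006 m and angle between loupe's own z axis and vertical below 0.12 rad and contact force between loupe and the fingers above 1 N and distance between the grasp point and lens_center above 0.045 m and contact force between loupe and stand below 0.05 N and contact force between loupe and disc below 0.05 N and linear speed of loupe below 0.02 m/s and angular speed of loupe below 0.15 rad/s and distance of disc_center from where it was at the start of the episode below 0.008 m and distance of collar_mid from where it was at the start of the episode below 0.004 m and value of joint each of key_green, key_blue, key_white, key_yellow below 0.002 m); the arm keeps its last pose, push and grip.
It fails at once if the blue top-light key is pressed (value of joint key_blue above 0.003 m).
It fails at once if two keys are down at once (value of joint each of key_green, key_white above 0.003 m or value of joint each of key_green, key_yellow above 0.003 m or value of joint each of key_white, key_yellow above 0.003 m).
It fails at once if the disc is shifted (distance of disc_center from where it was at the start of the episode above 0.008 m).
It fails at once if the collar is pushed out of its setting (distance of collar_mid from where it was at the start of the episode above 0.004 m).
It fails at once if the bowl, the bottle or the tray is moved (distance of any of dish, cleaner, tray from where it was at the start of the episode above 0.02 m).
It also fails if it takes over 64 s, if anything falls off the work surface, if the arm or the gripper's body presses on something with over 40 N, if the wrist force passes 120 N, or if a joint passes its speed limit or range.

## Robot

A 6-joint arm with a two-finger parallel gripper is mounted at the origin on the work surface. World frame = base frame: x ahead of the robot, y to its left, z up, the work surface at z = 0. Lengths are in mm, angles in rad, forces in N, time in s.
With the tool pointing down it reaches from about 350 to 775 mm from the base axis. Payload 7.3 kg.
Tool frame: the origin (TCP) lies midway between the tips of the shut fingers; the grasp point (between the pads) lies 19 mm behind it; z points along the fingers, x is the direction in which the jaws open and shut, and the axes are right-handed (so a half turn about z gives the same grasp; the last joint's range is limited). The gripper opens to 92 mm and grips with 3 to 60 N. Pads are 19 mm wide; open, the fingers measure 130 mm over their backs; the gripper's body (75 mm by 190 mm) begins 47 mm behind the grasp point.
Start: joints at [-1.464, 0.342, 1.524, -0, 1.275, -0.146], TCP at [131.333, -508.327, 226.741] pointing down, gripper open.
Joint ranges: [-2.53, 2.53], [-0.77, 2.02], [0.04, 2.7], [-1, 4.14], [0.28, 2.66], [-3.11, 3.11]. Speed limits (rad/s): [2.57, 2.57, 3.14, 3.14, 3.14, 3.14].

## Interface

Orientations are given as [roll, pitch, yaw] about the fixed x, y, z axes, in that order (R = Rz(yaw) Ry(pitch) Rx(roll)).
In Python, from plant import bot gives the robot as it stands.
- The arm moves only by the shell command python3 -m pendant 'ROWS' [OPENING]. ROWS is JSON, a list of rows, each an object with "linear": the shift along the world's x, y, z in mm, a list of three; "twist": the turn about the world's z in degrees. In form: [{"linear": [x, y, z], "twist": twist}, ...]. A call has 1 to 20 rows; each row is the pose to reach, as a shift and turn from the pose commanded when the call began; what a row does not reach only later rows make up. A row lasts 1/8 s, in which the tool goes at most 62.5 mm and 10.7 degrees, less where a joint would pass 70% of its speed; a pose out of reach is approached as far as the arm can. A call with a gripper value outside its range is refused whole. OPENING is the closure in counts, from 0 (fully open) to 255 (shut), set as the call begins (- or left out, the last holds). The fingers move at their own pace and stop on an object; the grip force is fixed at half the most. Time passes only in rows, so rows that repeat a pose let the fingers close. It gives the time, the measured TCP pose, the force and the opening at its end, in the units of the state.
- bot.get_obs(): the state, without advancing time (a new reading comes with each control period).
- bot.capture(name): name is "side" or "top" or "wrist"; returns a dict with "frame" (420x560x3 uint8, blue, green, red), "z_map" (420x560 float32, mm along the optical axis (not along the pixel's ray), 0 where there is no reading), "fx", "fy", "cx", "cy" (pixels), "rvec" (rotation vector, rad) and "tvec" (3), from world to camera coordinates, as OpenCV has them. Camera axes: x right, y down, z forward; pixel columns grow to the right and rows downward; lengths in mm; the calibration is good to about 2 mm. A picture is of the moment at which its call begins.
- bot.close_job(): hands the job in, once; it reports no verdict.
The state is a dict: "time": time; "joint_positions": joint angles; "dq": joint speeds; "tau": joint torques, N m; "tool_pos": TCP position; "tcp_rot": TCP orientation; "contact_force": force on the tool from outside, world axes, zero at the start; "moment": the same for the moment, N m; "grip_width": finger opening in mm.
Only numpy, scipy, OpenCV 4.12 (cv2) and the standard library are available. Lean on these libraries where they do the work, as an engineer would, in place of code of your own. Each camera call takes 0.05 s, during which the arm holds its last target. There are 200 camera calls.

## Working session

There is one attempt and no reset: what is moved stays moved. The work goes in short steps, Python scripts to look and compute and a shell command to move; the robot and the scene stay as the last step left them, time stands still between calls to the robot, and variables do not carry over. Pictures are saved under pics/ and viewed, about 8 in all and at most 12, crops included, and the job is handed in when it is done.

```bash
mkdir -p pics; cat > h.py <<'E'
import numpy as np, cv2, pickle
from plant import bot
def cap(n):
    c=bot.capture(n); R=cv2.Rodrigues(np.array(c["rvec"],float))[0]; c["R"]=R; c["t"]=np.array(c["tvec"],float).ravel(); return c
def ray(c,u,v,z):
    d=c["R"].T@np.array([(u-c["cx"])/c["fx"],(v-c["cy"])/c["fy"],1]); o=-c["R"].T@c["t"]
    return o+d*(z-o[2])/d[2]
def pt(c,u,v):
    Z=float(c["z_map"][int(round(v)),int(round(u))])
    return c["R"].T@(np.array([(u-c["cx"])/c["fx"]*Z,(v-c["cy"])/c["fy"]*Z,Z])-c["t"])
def proj(c,p):
    q=c["R"]@np.array(p,float)+c["t"]; return q[0]/q[2]*c["fx"]+c["cx"],q[1]/q[2]*c["fy"]+c["cy"]
E
python3 - <<'E'
from h import *
for n in ("top","side"):
    c=cap(n); pickle.dump(c,open(n+"0.pkl","wb")); cv2.imwrite(f"pics/{n}0.png",c["frame"]); print(n,-c["R"].T@c["t"],c["R"][2])
print(bot.get_obs())
E
```

```text
top [ 383.53789706   59.58713824 1226.08809502] [ 0.18139388 -0.01496704 -0.98329662]
side [ 554.98958942 -836.84738115  605.98648654] [ 0.03493361  0.86850634 -0.49444553]
{'time': 0.1, 'joint_positions': array([-1.46401482e+00,  3.42659474e-01,  1.52489575e+00, -2.15166590e-05,
        1.27538071e+00, -1.46000439e-01]), 'dq': array([-9.58629087e-06, -3.28253164e-03, -3.38189112e-03,  3.30663989e-04,
        2.55594314e-04,  4.56598937e-04]), 'tau': array([ 2.43562783e-03, -4.32004344e+01, -2.44694299e+01,  7.21784472e-02,
        5.25608927e-02, -3.63082449e-05]), 'tool_pos': array([ 131.27931234, -507.96387833,  226.1201009 ]), 'tcp_rot': array([-3.14141759e+00,  1.33197890e-03, -1.31800799e+00]), 'contact_force': array([ 0.37397109, -0.67537449, -0.41469293]), 'moment': array([-0.01511647,  0.07442441,  0.01566563]), 'grip_width': 91.5061300681658}
```

View pics/top0.png

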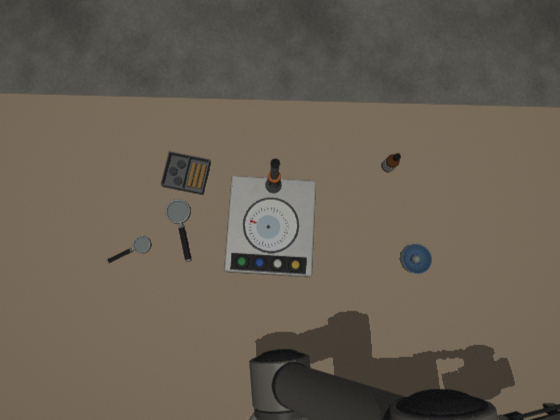

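View pics/side0.png

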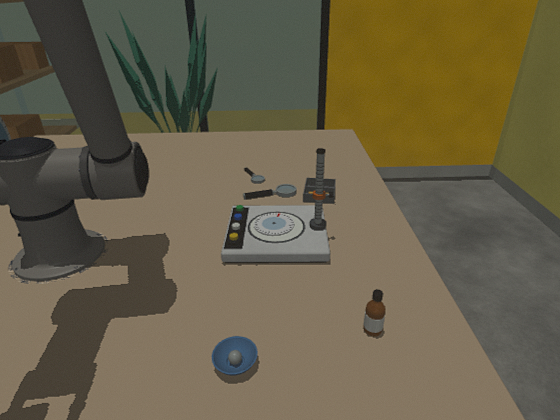

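Top view: the keys are green (241,261), blue (260,263), white (278,264) and yellow (296,265). The red mark is near (253,221) and the column near (275,180). There are two loupes, at (179,212) with its handle to (188,260), and at (142,244) with its handle to (108,261). The first looks larger. I'll confirm that with measurements and a crop.

```bash
python3 - <<'E'
from h import *
c=pickle.load(open("top0.pkl","rb")); f=c["frame"]; hsv=cv2.cvtColor(f,cv2.COLOR_BGR2HSV)
def cen(m,x0,x1,y0,y1):
    k=np.zeros(m.shape,bool);k[y0:y1,x0:x1]=1; v,u=np.nonzero(m&k); return u.mean(),v.mean(),len(u)
H,S,V=[hsv[...,i].astype(int) for i in range(3)]
for n,(u,v) in dict(green=(241,261),blue=(260,263),white=(278,264),yellow=(296,265)).items():
    m=(V>70)&((S>90) if n!="white" else (V>100))
    try:
        a=cen(m,u-8,u+9,v-8,v+9); print(n,a,ray(c,a[0],a[1],58).round(1), pt(c,a[0],a[1]).round(1))
    except Exception as e: print(n,e)
red=((H<8)|(H>172))&(S>120)&(V>70)
a=cen(red,240,268,210,235); print("red",a,ray(c,a[0],a[1],42).round(1))
# loupe frames & handles
for n,b in dict(big=(155,205,195,270),small=(100,155,230,270)).items():
    x0,x1,y0,y1=b
    sub=V[y0:y1,x0:x1]; dk=(sub<45).astype(np.uint8)
    k,l,s,ce=cv2.connectedComponentsWithStats(dk); i=1+s[1:,4].argmax(); cc=np.argwhere(l==i)[:,::-1].astype(np.float32)
    r=cv2.minAreaRect(cc); bp=cv2.boxPoints(r)+[x0,y0]; print(n,s[i],"handle box",[ray(c,*p,18).round(0)[:2].tolist() for p in bp])
t=f[150:280,95:325]; t=cv2.convertScaleAbs(cv2.resize(t,None,fx=3.45,fy=3.45,interpolation=cv2.INTER_CUBIC),alpha=1.6); cv2.imwrite("pics/crop1.png",t); print(t.shape)
s=pickle.load(open("side0.pkl","rb"));hs=cv2.cvtColor(s["frame"],cv2.COLOR_BGR2HSV)
m=(hs[...,0]<20)&(hs[...,1]>150)&(hs[...,2]>90)
v,u=np.nonzero(m[170:215,300:340]); print("collar px",u.min()+300,u.max()+300,v.min()+170,v.max()+170,len(u))
E
```

```text
green (np.float64(241.15555555555557), np.float64(261.0444444444444), 45) [459.5 122.8  58. ] [459.3 122.6  60.6]
blue (np.float64(259.0851063829787), np.float64(262.0851063829787), 47) [457.7  74.9  58. ] [457.9  75.   54.6]
white (np.float64(276.75), np.float64(263.8333333333333), 48) [454.   27.7  58. ] [454.1  27.7  55.9]
yellow (np.float64(294.9259259259259), np.float64(264.4074074074074), 54) [453.4 -20.8  58. ] [453.5 -20.9  56. ]
red (np.float64(252.5), np.float64(221.125), 8) [570.4  95.9  42. ]
big [ 24  33  12  31 173] handle box [[550.0, 302.0], [554.0, 287.0], [468.0, 265.0], [465.0, 279.0]]
small [ 8 20 22 12 79] handle box [[460.0, 491.0], [490.0, 437.0], [482.0, 432.0], [452.0, 487.0]]
(448, 794, 3)
collar px 309 324 191 195 25
```

View pics/crop1.png

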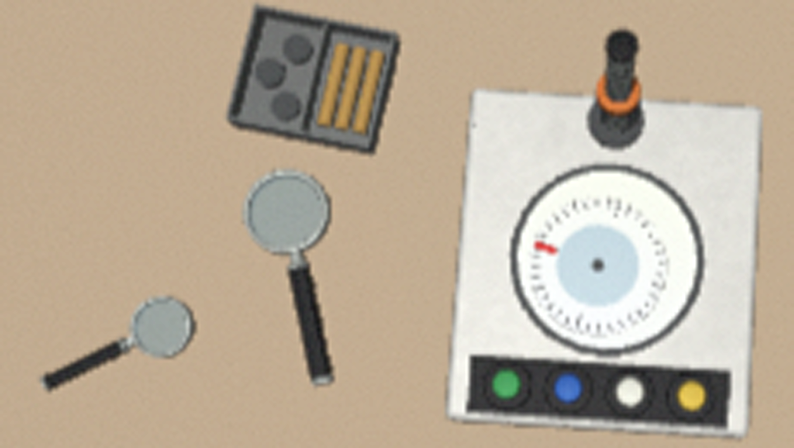

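The crop shows the larger loupe with its lens at (287,212) and handle end at (322,378). The smaller decoy is at (163,327). The larger one fits because its handle is about 90 mm long, where the other's is about 60 mm. Next I'll take a close look at the collar, which has the tray behind it in the side view.

```bash
python3 - <<'E'
from h import *
s=pickle.load(open("side0.pkl","rb"));c=pickle.load(open("top0.pkl","rb"))
t=cv2.convertScaleAbs(cv2.resize(s["frame"][140:270,215:345],None,fx=4.6,fy=4.6,interpolation=cv2.INTER_NEAREST),alpha=1.5); cv2.imwrite("pics/crop2.png",t)
for n,k,b in (("top",c,(255,295,150,200)),("side",s,(300,340,150,235))):
    x0,x1,y0,y1=b; hs=cv2.cvtColor(k["frame"],cv2.COLOR_BGR2HSV)[y0:y1,x0:x1].astype(int)
    m=(hs[...,0]<22)&(hs[...,1]>140)&(hs[...,2]>70); v,u=np.nonzero(m)
    for r in sorted(set(v)): 
        uu=u[v==r]; print(n,r+y0,uu.min()+x0,uu.max()+x0,len(uu),[pt(k,x+x0,r+y0).round(0).tolist() for x in (int(np.median(uu)),)])
for z in (37,257): print(z,proj(s,(674,42,z)),proj(c,(674,42,z)))
E
```

```text
top 172 269 270 2 [[684.0, 54.0, 141.0]]
top 173 269 270 2 [[681.0, 54.0, 141.0]]
top 174 268 279 4 [[680.0, 54.0, 136.0]]
top 175 268 279 5 [[672.0, 51.0, 154.0]]
top 176 268 279 5 [[672.0, 51.0, 146.0]]
top 177 268 279 5 [[671.0, 51.0, 139.0]]
top 178 268 279 7 [[667.0, 48.0, 144.0]]
top 179 268 279 9 [[665.0, 46.0, 141.0]]
top 180 269 278 10 [[664.0, 43.0, 137.0]]
top 181 270 277 8 [[661.0, 43.0, 138.0]]
top 182 272 276 5 [[658.0, 40.0, 138.0]]
side 191 313 324 5 [[668.0, 49.0, 139.0]]
side 192 309 324 8 [[688.0, 279.0, 14.0]]
side 193 309 325 8 [[665.0, 39.0, 138.0]]
side 194 313 324 11 [[674.0, 29.0, 141.0]]
side 195 313 324 12 [[674.0, 28.0, 138.0]]
side 196 313 324 12 [[673.0, 25.0, 137.0]]
side 197 313 324 12 [[674.0, 27.0, 133.0]]
side 198 314 323 10 [[674.0, 28.0, 130.0]]
side 199 317 320 3 [[674.0, 25.0, 129.0]]
37 (np.float64(316.0754810797081), np.float64(225.52063893092787)) (np.float64(272.76005753052607), np.float64(185.31588394014028))
257 (np.float64(319.2579162535718), np.float64(149.2477608863606)) (np.float64(274.5956541065424), np.float64(162.70216588199781))
```

View pics/crop2.png

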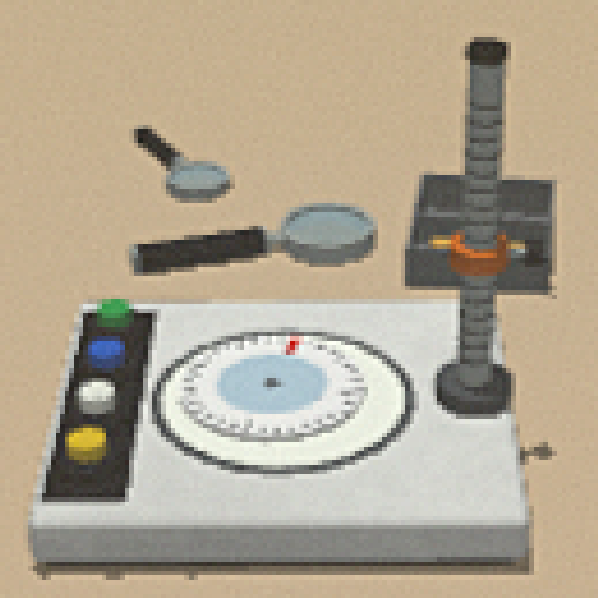

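Top-view calculations put the keys near (459,123), (454,28) and (453,-21). The collar's middle is about 134 mm up, to be refined. The tool yaw of -75.5° is already across the handle, which lies at about 15°. Now I'll move over the green key and shut the gripper.

```bash
python3 -m pendant '[{"linear":[220,210,0],"twist":0},{"linear":[220,210,0],"twist":0},{"linear":[220,210,0],"twist":0},{"linear":[220,210,0],"twist":0},{"linear":[220,210,0],"twist":0},{"linear":[328,631,-60],"twist":0},{"linear":[328,631,-60],"twist":0},{"linear":[328,631,-60],"twist":0},{"linear":[328,631,-60],"twist":0},{"linear":[328,631,-60],"twist":0},{"linear":[328,631,-60],"twist":0},{"linear":[328,631,-60],"twist":0},{"linear":[328,631,-60],"twist":0},{"linear":[328,631,-60],"twist":0},{"linear":[328,631,-60],"twist":0},{"linear":[328,631,-60],"twist":0}]' 255
python3 - <<'E'
from h import *
c=cap("wrist"); pickle.dump(c,open("w1.pkl","wb")); cv2.imwrite("pics/w1.png",c["frame"]); o=bot.get_obs(); print(o["tool_pos"],o["tcp_rot"],o["grip_width"],o["contact_force"],-c["R"].T@c["t"])
E
```

```text
time: 2.1
tool_pos: [459.4, 121.5, 167.0]
tcp_rot: [-3.141, -0.0, -1.32]
contact_force: [0.2, 0.7, -0.5]
grip_width: 0.6
[459.43861627 121.56530229 166.99756158] [-3.14125690e+00 -2.30157936e-04 -1.32005795e+00] 0.29467979518521786 [ 0.27755781 -0.13240267 -0.32195588] [541.32842075 142.47274498 324.72408897]
```

View pics/w1.png

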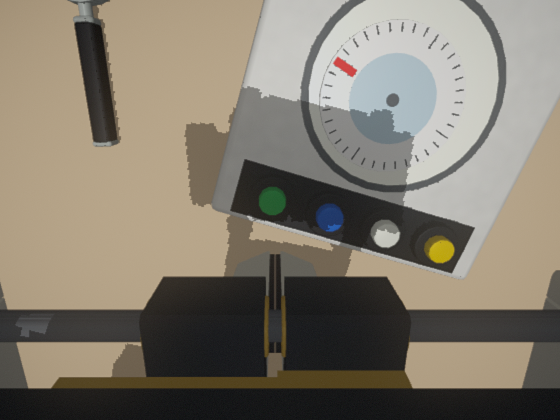

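The wrist view shows all four keys: green (272,201), blue (330,217), white (385,233) and yellow (440,249). The red mark is at (345,67) and the loupe handle runs from (88,20) to (105,142).

```bash
cat >> h.py <<'E'
def meas(c,pts):
    hs=cv2.cvtColor(c["frame"],cv2.COLOR_BGR2HSV).astype(int); H,S,V=hs[...,0],hs[...,1],hs[...,2]
    for n,(u,v,r,z) in pts.items():
        m={"green":(H>45)&(H<85)&(S>120),"blue":(H>100)&(H<130)&(S>150),"white":(V>95)&(S<70),"yellow":(H>18)&(H<35)&(S>150),"red":((H<8)|(H>172))&(S>120)}[n].astype(np.uint8)
        w=np.zeros_like(m); cv2.circle(w,(u,v),r,1,-1); k=np.argwhere((m&w)>0)[:,::-1].astype(np.float32)
        (a,b),_,_=cv2.minAreaRect(k); a,b=(a+k[:,0].mean())/2,(b+k[:,1].mean())/2
        zz=[pt(c,x,y)[2] for x,y in k]; print(n,round(a,1),round(b,1),len(k),ray(c,a,b,z).round(1)[:2],"depth z",np.median(zz).round(1))
E
python3 - <<'E'
from h import *
c=pickle.load(open("w1.pkl","rb"))
meas(c,dict(green=(272,201,20,58),blue=(330,217,20,58),white=(385,233,18,58),yellow=(440,249,20,58),red=(345,67,20,42)))
hs=cv2.cvtColor(c["frame"],cv2.COLOR_BGR2GRAY)
m=(hs[:160,60:140]<45).astype(np.uint8); k,l,s,_=cv2.connectedComponentsWithStats(m); i=1+s[1:,4].argmax()
bp=cv2.boxPoints(cv2.minAreaRect(np.argwhere(l==i)[:,::-1].astype(np.float32)))+[60,0]
print("handle",[ray(c,*p,18).round(1)[:2].tolist() for p in bp], bp.round(0).tolist())
E
```

```text
green 272.0 200.5 603 [462.3 124.4] depth z 57.5
blue 329.1 217.4 593 [460.1  77.5] depth z 57.4
white 385.0 233.5 621 [458.   30.3] depth z 57.2
yellow 439.0 249.0 627 [456.1 -16.6] depth z 57.2
red 344.7 66.5 188 [570.2  97. ] depth z 41.8
handle [[551.0, 303.5], [558.4, 285.3], [475.7, 262.3], [467.3, 282.2]] [[75.0, 23.0], [99.0, 19.0], [117.0, 133.0], [92.0, 137.0]]
```

```bash
python3 -m pendant '[{"linear":[1,1,-50],"twist":0},{"linear":[1,1,-98],"twist":0},{"linear":[1,1,-102],"twist":0},{"linear":[1,1,-106],"twist":0},{"linear":[1,1,-110],"twist":0},{"linear":[1,1,-113],"twist":0},{"linear":[1,1,-113],"twist":0}]'
```

```text
time: 3.02
tool_pos: [461.4, 123.7, 54.6]
tcp_rot: [-3.139, -0.001, -1.318]
contact_force: [2.1, -1.0, 3.1]
grip_width: 0.2
```

```bash
python3 -m pendant '[{"linear":[0,0,-2],"twist":0},{"linear":[0,0,-3],"twist":0},{"linear":[0,0,-3],"twist":0},{"linear":[0,0,-3],"twist":0}]'
```

```text
time: 3.52
tool_pos: [461.4, 123.8, 52.1]
tcp_rot: [-3.139, -0.001, -1.318]
contact_force: [-0.1, -1.3, 13.7]
grip_width: 0.7
```

Green is at its stop (13.7 N). Next I'll lift, cross above blue and press white.

```bash
python3 -m pendant '[{"linear":[0,0,15],"twist":0},{"linear":[0,0,35],"twist":0},{"linear":[-2,-45,35],"twist":0},{"linear":[-4,-95,35],"twist":0},{"linear":[-4,-95,35],"twist":0},{"linear":[-4,-95,35],"twist":0},{"linear":[-4,-95,13],"twist":0},{"linear":[-4,-95,8],"twist":0},{"linear":[-4,-95,4],"twist":0},{"linear":[-4,-95,1],"twist":0},{"linear":[-4,-95,0],"twist":0},{"linear":[-4,-95,0],"twist":0},{"linear":[-4,-95,0],"twist":0}]'
```

```text
time: 5.15
tool_pos: [456.3, 29.3, 52.0]
tcp_rot: [-3.141, 0.0, -1.318]
contact_force: [-5.7, 3.4, 14.6]
grip_width: 0.1
```

```bash
python3 -m pendant '[{"linear":[0,0,15],"twist":0},{"linear":[0,0,30],"twist":0},{"linear":[-2,-48,30],"twist":0},{"linear":[-2,-48,30],"twist":0},{"linear":[-2,-48,30],"twist":0},{"linear":[-2,-48,13],"twist":0},{"linear":[-2,-48,8],"twist":0},{"linear":[-2,-48,4],"twist":0},{"linear":[-2,-48,1],"twist":0},{"linear":[-2,-48,0],"twist":0},{"linear":[-2,-48,0],"twist":0},{"linear":[-2,-48,0],"twist":0}]'
```

```text
time: 6.65
tool_pos: [454.3, -18.8, 52.0]
tcp_rot: [-3.141, 0.0, -1.318]
contact_force: [-4.9, 3.3, 15.8]
grip_width: 0.2
```

All three keys reached their stops (13.7, 14.6 and 15.8 N). Now I'll lift, open the gripper and look at the collar from above with the wrist camera.

```bash
python3 -m pendant '[{"linear":[0,0,50],"twist":0},{"linear":[10,10,110],"twist":0},{"linear":[40,30,170],"twist":0},{"linear":[76,55,230],"twist":0},{"linear":[76,55,240],"twist":0},{"linear":[76,55,240],"twist":0},{"linear":[76,55,240],"twist":0},{"linear":[76,55,240],"twist":0},{"linear":[76,55,240],"twist":0}]' 0
python3 - <<'E'
from h import *
c=cap("wrist"); pickle.dump(c,open("w2.pkl","wb")); cv2.imwrite("pics/w2.png",c["frame"]); o=bot.get_obs(); print(o["tool_pos"],-c["R"].T@c["t"])
hs=cv2.cvtColor(c["frame"],cv2.COLOR_BGR2HSV).astype(int)
m=(hs[...,0]<20)&(hs[...,0]>4)&(hs[...,1]>150)&(hs[...,2]>70)
P=[]
for v,u in np.argwhere(m):
    p=pt(c,u,v)
    if 100<p[2]<170 and 640<p[0]<710 and 10<p[1]<75: P.append(p)
P=np.array(P);print(len(P)); 
if len(P):
    print(np.percentile(P,[2,10,50,90,98],axis=0).round(1)); print(np.histogram(P[:,2],bins=np.arange(110,160,2)))
E
```

```text
time: 7.78
tool_pos: [529.8, 35.4, 289.9]
tcp_rot: [3.14, 0.0, -1.319]
contact_force: [-0.4, 1.0, -0.2]
grip_width: 85.9
[529.97100179  35.434686   290.12666026] [612.01642366  56.52981156 447.46680987]
643
[[659.   27.4 136. ]
 [660.6  29.5 137.8]
 [666.7  44.  139.1]
 [676.6  56.2 140.2]
 [679.2  58.2 140.8]]
(array([  0,   0,   0,   0,   0,   0,   0,   0,   0,   0,   0,   3,  11,
        72, 471,  82,   1,   1,   0,   0,   0,   0,   0,   1]), array([110, 112, 114, 116, 118, 120, 122, 124, 126, 128, 130, 132, 134,
       136, 138, 140, 142, 144, 146, 148, 150, 152, 154, 156, 158]))
```

View pics/w2.png

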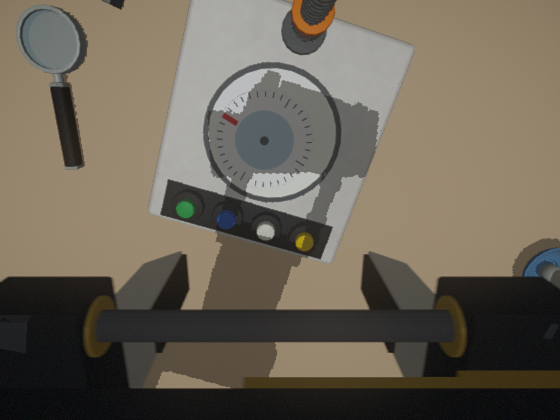

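The wrist view shows the collar's top at about 139.3 mm (image (313,17)), so its middle is about 132.5. The whole loupe is visible, with its lens at (52,40) and handle from (62,85) to (73,165). I'll measure the loupe and the mark here.

```bash
python3 - <<'E'
from h import *
c=pickle.load(open("w2.pkl","rb")); g=cv2.cvtColor(c["frame"],cv2.COLOR_BGR2GRAY)
meas(c,dict(red=(230,119,15,42)))
d=cv2.HoughCircles(cv2.GaussianBlur(g[80:200,200:330],(3,3),1),cv2.HOUGH_GRADIENT,1,50,param1=80,param2=15,minRadius=24,maxRadius=36)
if d is not None:
    u,v,r=d[0][0]; u+=200; v+=80; print("disc centre",u,v,r,ray(c,u,v,42).round(1))
m=(g[70:180,40:95]<45).astype(np.uint8); k,l,s,_=cv2.connectedComponentsWithStats(m); i=1+s[1:,4].argmax()
r=cv2.minAreaRect(np.argwhere(l==i)[:,::-1].astype(np.float32)); bp=cv2.boxPoints(r)+[40,70]
W=np.array([ray(c,*p,18)[:2] for p in bp]); print("handle px",bp.round(0).tolist(),W.round(1).tolist(),W.mean(0))
roi=c["frame"][0:85,5:100].astype(int); hs=cv2.cvtColor(c["frame"],cv2.COLOR_BGR2HSV)[0:85,5:100]
mm=((hs[...,1]<75)&(g[0:85,5:100]>40)).astype(np.uint8); k,l,s,_=cv2.connectedComponentsWithStats(mm); i=1+s[1:,4].argmax()
mm=cv2.morphologyEx((l==i).astype(np.uint8),cv2.MORPH_OPEN,np.ones((15,15),np.uint8))
(e,ax,an)=cv2.fitEllipse(max(cv2.findContours(mm,0,2)[0],key=len)); print("lens px",e[0]+5,e[1],ax,ray(c,e[0]+5,e[1],12).round(1))
E
```

```text
red 229.8 118.9 72 [570.2  96.9] depth z 42.0
disc centre 236.5 113.5 29.9 [577.7  91.   42. ]
handle px [[50.0, 87.0], [68.0, 84.0], [84.0, 164.0], [66.0, 167.0]] [[551.2, 303.5], [560.0, 284.1], [472.2, 258.9], [462.4, 279.6]] [511.45744206 281.50945773]
lens px 61.58909606933594 41.333900451660156 (83.51502990722656, 127.34996795654297) [602.3 297.8  12. ]
```

```bash
python3 -m pendant '[{"linear":[0,60,0],"twist":0},{"linear":[-2,120,0],"twist":0},{"linear":[-3,180,-20],"twist":0},{"linear":[-4,240,-60],"twist":0},{"linear":[-4,251,-120],"twist":0},{"linear":[-4,251,-180],"twist":0},{"linear":[-4,251,-190],"twist":0},{"linear":[-4,251,-190],"twist":0},{"linear":[-4,251,-190],"twist":0},{"linear":[-4,251,-190],"twist":0}]' 0
python3 - <<'E'
from h import *
c=cap("wrist"); pickle.dump(c,open("w3.pkl","wb")); cv2.imwrite("pics/w3.png",c["frame"]); o=bot.get_obs(); print(o["tool_pos"],o["tcp_rot"])
T=o["tool_pos"]; print("TCP below at z18:",proj(c,(T[0],T[1],18)))
E
```

```text
time: 9.07
tool_pos: [527.7, 286.9, 103.1]
tcp_rot: [-3.137, 0.0, -1.319]
contact_force: [0.3, 0.4, -0.1]
grip_width: 92.0
[527.34532371 286.80706505 102.74283926] [-3.13816997e+00  3.24770245e-04 -1.31840956e+00]
TCP below at z18: (np.float64(274.81591256009926), np.float64(215.8619314466466))
```

View pics/w3.png

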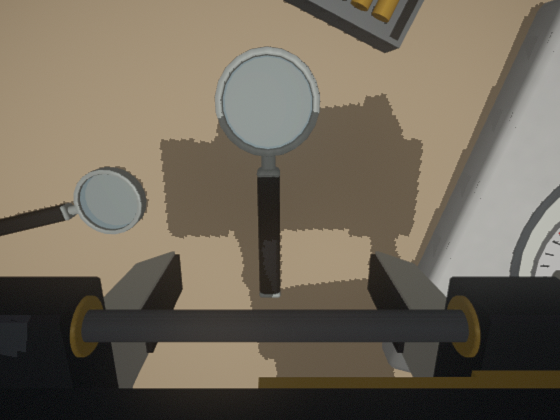

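The view shows the lens at (268,101), the handle from (268,172) to (270,294), and the TCP projected at (275,216), so the jaws straddle the handle. Now I'll work out the fine correction.

```bash
python3 - <<'E'
from h import *
c=pickle.load(open("w3.pkl","rb")); g=cv2.cvtColor(c["frame"],cv2.COLOR_BGR2GRAY)
for v in (190,225,260):
    r=np.nonzero(g[v,245:295]<40)[0]+245; print(v,r.min(),r.max(),ray(c,(r.min()+r.max())/2,v,18).round(1))
hs=cv2.cvtColor(c["frame"],cv2.COLOR_BGR2HSV)[30:175,200:335].astype(int)
m=((hs[...,1]<75)&(hs[...,2]>70)).astype(np.uint8); k,l,s,_=cv2.connectedComponentsWithStats(m); i=1+s[1:,4].argmax()
m=cv2.morphologyEx((l==i).astype(np.uint8),cv2.MORPH_OPEN,cv2.getStructuringElement(2,(25,25)))
e,ax,an=cv2.fitEllipse(max(cv2.findContours(m,0,2)[0],key=len)); u,v=e[0]+200,e[1]+30
L=ray(c,u,v,14); print("lens",u,v,ax,L.round(1)); print("front",ray(c,268.5,172,18).round(1),"rear",ray(c,270,294,18).round(1))
E
```

```text
190 258 278 [544.7 296.2  18. ]
225 259 278 [519.5 289.5  18. ]
260 260 278 [492.6 282.3  18. ]
lens 271.05464935302734 86.53752136230469 (168.38760375976562, 196.4626007080078) [611.6 311.1  14. ]
front [557.2 299.   18. ] rear [464.9 274.5  18. ]
```

```bash
python3 -m pendant '[{"linear":[-2,4,-40],"twist":0},{"linear":[-2,4,-75],"twist":0},{"linear":[-2,4,-92],"twist":0},{"linear":[-2,4,-98],"twist":0},{"linear":[-2,4,-98],"twist":0},{"linear":[-2,4,-98],"twist":0},{"linear":[-2,4,-98],"twist":0}]' 0
```

```text
time: 10.0
tool_pos: [524.9, 290.9, 3.7]
tcp_rot: [-3.14, 0.0, -1.318]
contact_force: [-0.2, 0.0, -0.4]
grip_width: 91.7
```

```bash
python3 -m pendant '[{"linear":[0,0,-1.5],"twist":0},{"linear":[0,0,-1.5],"twist":0},{"linear":[0,0,-1.5],"twist":0},{"linear":[0,0,-1.5],"twist":0},{"linear":[0,0,-1.5],"twist":0},{"linear":[0,0,-1.5],"twist":0},{"linear":[0,0,-1.5],"twist":0},{"linear":[0,0,-1.5],"twist":0},{"linear":[0,0,-1.5],"twist":0},{"linear":[0,0,-1.5],"twist":0},{"linear":[0,0,-1.5],"twist":0},{"linear":[0,0,-1.5],"twist":0}]' 255
```

```text
time: 11.5
tool_pos: [524.3, 290.7, 1.2]
tcp_rot: [3.142, -0.0, -1.318]
contact_force: [-1.0, 0.4, -0.1]
grip_width: 15.8
```

The grip is at 15.8 mm, which matches the 16 mm handle. Now a gentle lift.

```bash
python3 -m pendant '[{"linear":[0,0,5],"twist":0},{"linear":[0,0,15],"twist":0},{"linear":[0,0,30],"twist":0},{"linear":[0,0,50],"twist":0},{"linear":[0,0,75],"twist":0},{"linear":[0,0,100],"twist":0},{"linear":[0,0,125],"twist":0},{"linear":[0,0,145],"twist":0},{"linear":[0,0,155],"twist":0},{"linear":[0,0,155],"twist":0},{"linear":[0,0,155],"twist":0},{"linear":[0,0,155],"twist":0}]'
python3 - <<'E'
from h import *
c=cap("wrist"); pickle.dump(c,open("w4.pkl","wb")); cv2.imwrite("pics/w4.png",c["frame"]); o=bot.get_obs(); print(o["tool_pos"],o["tcp_rot"],o["grip_width"],o["contact_force"])
T=o["tool_pos"]
for z in (T[2]+7,): print("expected lens px",proj(c,T+np.array([77.3,20.6,7+8])), )
for uv in ((268,20),): pass
E
```

```text
time: 13.0
tool_pos: [523.9, 290.5, 155.3]
tcp_rot: [3.14, -0.0, -1.318]
contact_force: [-0.0, -0.4, -1.9]
grip_width: 15.7
[523.99046821 290.52483756 155.41634177] [ 3.14004046e+00 -2.78738742e-04 -1.31800889e+00] 15.893056305608152 [ 0.4476864   0.63746699 -1.66005535]
expected lens px (np.float64(273.2398182207879), np.float64(102.95318809621988))
```

View pics/w4.png

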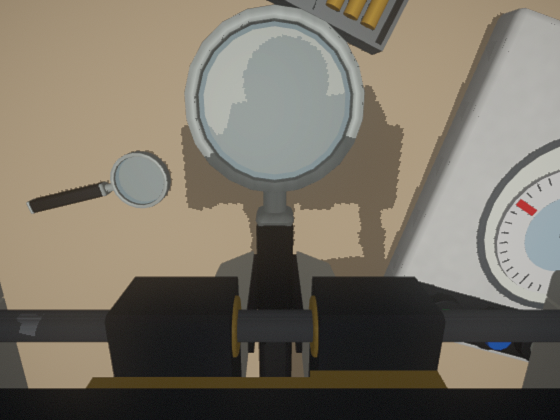

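The loupe is held, with its frame centred near (274,98), close to the prediction of (273,103). I'll fit the rim's plane from the depth map for level, height and centre.

```bash
cat >> h.py <<'E'
def rim(c,T,b=(170,380,0,215)):
    x0,x1,y0,y1=b; P=np.array([pt(c,u,v) for v in range(y0,y1) for u in range(x0,x1)])
    P=P[(abs(P[:,2]-T[2]-10)<25)]
    d=np.hypot(P[:,0]-T[0],P[:,1]-T[1]); A=P[(d>48)]  # lens+frame beyond handle
    h,e=np.histogram(A[:,2],bins=np.arange(A[:,2].min(),A[:,2].max()+1,1)); print("z hist",[(round(float(a),0),int(n)) for a,n in zip(e,h) if n>100])
    (cx,cy),r=cv2.minEnclosingCircle(A[:,:2].astype(np.float32)); print("n",len(A),"encl circle",round(cx,1),round(cy,1),round(r,1))
    rr=np.hypot(A[:,0]-cx,A[:,1]-cy); Q=A[rr>27]; 
    k=np.linalg.lstsq(np.c_[Q[:,:2]-[cx,cy],np.ones(len(Q))],Q[:,2],rcond=None)[0]
    for _ in range(3):
        res=Q[:,2]-np.c_[Q[:,:2]-[cx,cy],np.ones(len(Q))]@k; Q=Q[abs(res)<2]; k=np.linalg.lstsq(np.c_[Q[:,:2]-[cx,cy],np.ones(len(Q))],Q[:,2],rcond=None)[0]
    print("rim plane slope",k[:2].round(3),"top z",k[2].round(1),"n",len(Q),"offset from TCP",(np.array([cx,cy,k[2]])-T).round(1))
E
python3 - <<'E'
from h import *
c=pickle.load(open("w4.pkl","rb")); rim(c,bot.get_obs()["tool_pos"])
E
```

```text
z hist [(163.0, 342), (164.0, 4830), (165.0, 10301), (166.0, 3424), (167.0, 478), (168.0, 1331), (169.0, 3178), (170.0, 1956), (171.0, 180)]
n 26025 encl circle 600.5 310.6 35.0
rim plane slope [ 0.001 -0.   ] top z 168.8 n 5173 offset from TCP [76.5 20.  13.4]
```

The loupe is level (slope 0.001), with the lens centre offset from the TCP by (76.5, 20.0) in plan. The rim's top is 13.4 above the TCP, with its 35.0 radius matching the 70 mm frame. The target TCP is therefore (493.7, 77, 126.5).

```bash
python3 -m pendant '[{"linear":[-2,-15,0],"twist":0},{"linear":[-6,-45,0],"twist":0},{"linear":[-12,-85,0],"twist":0},{"linear":[-18,-125,0],"twist":0},{"linear":[-24,-165,0],"twist":0},{"linear":[-28,-195,-5],"twist":0},{"linear":[-30,-210,-15],"twist":0},{"linear":[-30,-213.5,-24],"twist":0},{"linear":[-30,-213.5,-29],"twist":0},{"linear":[-30,-213.5,-29],"twist":0},{"linear":[-30,-213.5,-29],"twist":0},{"linear":[-30,-213.5,-29],"twist":0},{"linear":[-30,-213.5,-29],"twist":0}]'
python3 - <<'E'
from h import *
o=bot.get_obs(); T=o["tool_pos"]; print(T,o["tcp_rot"],o["grip_width"])
c=cap("wrist"); rim(c,T); s=cap("side"); pickle.dump(s,open("s5.pkl","wb"))
t=cap("top"); pickle.dump(t,open("t5.pkl","wb"))
a=cv2.resize(c["frame"],(400,300)); b=cv2.resize(s["frame"][120:270,215:345],(346,400),interpolation=cv2.INTER_NEAREST)
im=np.zeros((400,746,3),np.uint8); im[:300,:400]=a; im[:,400:]=b; cv2.imwrite("pics/fin.png",cv2.convertScaleAbs(im,alpha=1.4))
hs=cv2.cvtColor(c["frame"],cv2.COLOR_BGR2HSV).astype(int); m=((hs[...,0]<8)|(hs[...,0]>172))&(hs[...,1]>100); m[215:]=0
v,u=np.nonzero(m); print("red px",len(u)); 
if len(u): print(u.mean(),v.mean(),ray(c,u.mean(),v.mean(),42))
E
```

```text
time: 14.68
tool_pos: [494.4, 77.4, 127.4]
tcp_rot: [-3.141, -0.0, -1.318]
contact_force: [0.6, -1.6, -2.2]
grip_width: 15.5
[494.44058067  77.3535967  127.42281476] [-3.14122861e+00 -1.79037019e-04 -1.31769365e+00] 15.451941127972201
z hist [(135.0, 160), (136.0, 3505), (137.0, 10467), (138.0, 4567), (139.0, 639), (140.0, 1025), (141.0, 3046), (142.0, 2338), (143.0, 302)]
n 26055 encl circle 570.8 97.4 35.1
rim plane slope [0.001 0.001] top z 141.1 n 5252 offset from TCP [76.4 20.1 13.7]
red px 0
```

View pics/fin.png

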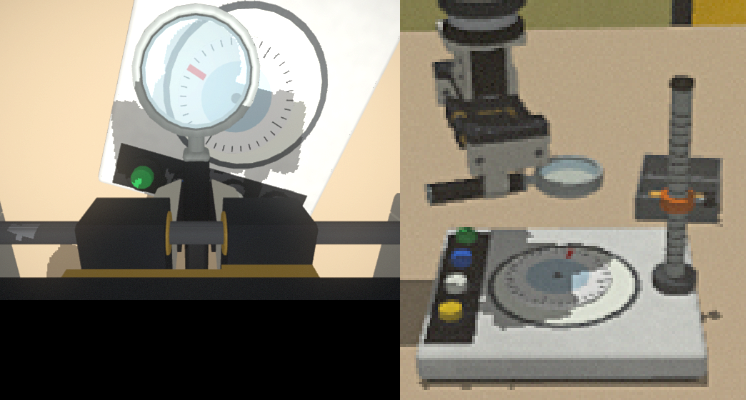

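The stand is lit from below. The lens sits at (570.8, 97.4) against the mark's (570.2, 97.0), with the red mark seen through the lens at (196,72). I'll settle there and cross-check the height with the side camera, which saw the collar independently.

```bash
python3 -m pendant '[{"linear":[-0.5,-0.5,-0.5],"twist":0},{"linear":[-0.5,-0.5,-0.5],"twist":0},{"linear":[-0.5,-0.5,-0.5],"twist":0},{"linear":[-0.5,-0.5,-0.5],"twist":0},{"linear":[-0.5,-0.5,-0.5],"twist":0},{"linear":[-0.5,-0.5,-0.5],"twist":0},{"linear":[-0.5,-0.5,-0.5],"twist":0},{"linear":[-0.5,-0.5,-0.5],"twist":0}]'
python3 - <<'E'
from h import *
o=bot.get_obs(); T=o["tool_pos"]; print(T,o["grip_width"],abs(o["dq"]).max()); rim(cap("wrist"),T)
s=cap("side"); print("nominal lens px side",proj(s,(570.3,97,132.5)))
# frame outer wall facing the side camera: near point at y=97-35
P=np.array([pt(s,u,v) for v in range(150,215) for u in range(230,300)]); 
q=P[(abs(P[:,0]-570)<12)&(P[:,1]<75)&(P[:,1]>40)&(P[:,2]>110)&(P[:,2]<160)]; print("frame front wall z",np.percentile(q[:,2],[1,5,50,95,99]).round(1),len(q))
P=np.array([pt(s,u,v) for v in range(180,210) for u in range(312,327)]); hs=cv2.cvtColor(s["frame"],cv2.COLOR_BGR2HSV)[180:210,312:327].reshape(-1,3)
q=P[(hs[:,0]<22)&(hs[:,1]>140)&(P[:,1]<33)&(P[:,1]>10)&(abs(P[:,0]-674)<8)]; print("collar front wall z",np.percentile(q[:,2],[1,5,50,95,99]).round(1),len(q))
E
```

```text
time: 15.82
tool_pos: [493.8, 76.7, 126.7]
tcp_rot: [3.142, -0.0, -1.318]
contact_force: [0.1, 0.3, -0.1]
grip_width: 15.9
[493.84381692  76.66478394 126.72945839] 15.911005631925295 0.001983725318144833
z hist [(135.0, 1485), (136.0, 8873), (137.0, 7637), (138.0, 1108), (139.0, 581), (140.0, 2244), (141.0, 3234), (142.0, 811)]
n 26036 encl circle 570.4 96.9 34.9
rim plane slope [0.003 0.001] top z 140.5 n 5260 offset from TCP [76.6 20.2 13.7]
nominal lens px side (np.float64(276.79635884668414), np.float64(185.76591708508292))
frame front wall z [124.4 125.5 133.7 140.5 141.9] 55
collar front wall z [128.5 128.6 136.1 139.8 140.2] 34
```

```bash
python3 -c "
from plant import bot
print(bot.close_job())"
```

```text
the job is handed in; nothing more can be done
None
```

I pressed green, then white, then yellow fully down, each let up before the next, and the stand lit from below. I then picked up the larger loupe by its handle and handed the job in holding it still over the red mark. No verdict is reported.

**Keys:** each reached its stop, at 13.7, 14.6 and 15.8 N. The fingers crossed over blue well above it. I did not measure afterwards that the keys had come up or that the disc, collar and bystanders had stayed put; nothing looked disturbed in the last pictures.

**Last checks before hand-in:**

| Check | Measured | Target |
|---|---|---|
| Lens centre in plan | (570.4, 96.9) | mark at (570.2, 97.0), within 10 mm |
| Loupe tilt | about 0.003 rad | under 0.12 rad |
| Lens height, wrist camera | about 132.5 mm | collar middle about 132.3 mm, within 6 mm |
| Lens height, side camera | about 133 mm | collar middle about 134 mm, within 6 mm |
| Grip opening | 15.9 mm | 16 mm handle |

The two cameras disagree by 1 to 2 mm on the collar's height, which is within the allowed 6 mm. My automatic lens-outline fits on two earlier wrist pictures gave wrong results, so I discarded them and used the handle ends and depth map instead. A circle fit for the disc centre also failed and was not used.

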